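# Square up the griddle's folding guard with a try square

## Robot

A 6-joint arm with a two-finger parallel gripper is mounted at the origin on the work surface. World frame = base frame: x ahead of the robot, y to its left, z up, the work surface at z = 0. Lengths are in m, angles in rad, forces in N, time in s.
With the tool pointing down it reaches from about 0.4 to 0.825 m from the base axis. Payload 7 kg.
Tool frame: the origin (TCP) lies where the fingers leave the gripper's body, on its centre line; the fingertips stand finger_overhang ahead of it and the grasp point (between the pads) lies 54 mm ahead of it (finger_overhang is the distance from the TCP to the fingertips, in m); z points along the fingers, y is the direction in which the jaws open and shut (so a half turn about z gives the same grasp; the last joint's range is limited). The gripper opens to 85 mm and grips with 20 to 120 N. Pads are 22 mm wide; open, the fingers measure 114 mm over their backs; the gripper's body (76 mm by 85 mm) begins 54 mm behind the grasp point. The pads swing forward as they close: fully open they stand 13 mm farther back than shut.
Start: joints at [1.486, 0.359, 0.012, 0, -1.224, -0.288], TCP at [0.246, 0.629, 0.304] pointing down, gripper open.
Joint ranges: [-3.07, 3.07], [-1.43, 2.12], [-1.02, 1.25], [-3.03, 1.67], [-3.05, -0], [-3.03, 3.03]. Speed limits (rad/s): [2.39, 2.39, 3.01, 3.14, 3.14, 3.14].

## Interface

Orientations are given as a unit quaternion [x, y, z, w].
In Python, from station import get_state, grab_frame, job_done, finger_overhang gives the robot as it stands.
- The arm moves only by the tool arm_command, never from a script. Its argument "plan" is a list of rows, each a list of 2 entries, a list of its own where there are three numbers: the shift along the world's x, y, z in units of 25 mm (1.0 is 25 mm), then the turn about the world's z in units of 8 degrees (1.0 is 8 degrees). A call has 1 to 12 rows; each row shifts and turns the commanded pose from where the row before left it; what a row does not reach is not made up. A row lasts 1/10 s, in which the tool goes at most 50 mm and 8.59 degrees, less where a joint would pass 70% of its speed; a pose out of reach is approached as far as the arm can. A call is refused whole if a number of a shift passes 1 or a number of a turn 1, either way. A call with a gripper value outside its range is refused whole. "fingers" is the opening, from 0 (shut) to 1 (fully open), set as the call begins (left out, the last holds). The fingers move at their own pace and stop on an object; "force" is the grip in N (left out, the last holds). Time passes only in rows, so rows that do not move let the fingers close. It gives the time, the measured TCP pose, the force and the opening at its end, in the units of the state.
- get_state(): the state, without advancing time (a new reading comes with each control period).
- grab_frame(name): name is "scene" or "top" or "wrist"; returns a dict with "pixels" (384x512x3 uint8, red, green, blue), "mtx" (3x3 intrinsics, pixels), "eye" and "attitude" of the camera in the world. Camera axes: x right, y up, looking along -z (the intrinsics and any distortion apply to the point x, -y, -z); pixel columns grow to the right and rows downward; lengths in m; the calibration is good to about 2 mm. A picture is of the moment at which its call begins. There is no depth.
- job_done(): hands the job in, once; it reports no verdict.
The state is a dict: "time": time; "qpos": joint angles; "dq": joint speeds; "joint_torque": joint torques, N m; "ee_pos": TCP position; "eef_rot": TCP orientation; "contact_force": force on the tool from outside, world axes, zero at the start; "moment": the same for the moment, N m; "grip_width": opening from 0.0 (shut) to 1.0 (fully open).
Only numpy, scipy, OpenCV 4.12 (cv2) and the standard library are available. Lean on these libraries where they do the work, as an engineer would, in place of code of your own. Each camera call takes 0.05 s, during which the arm holds its last target.

## Task

Pull the try square up out of its spring clip and stand it on the griddle plate inside the folding side guard, then press it into the corner - blade edge flat on the plate, back of the stock flat against the guard - so that it pushes the leaning guard back until it stands square to the plate and no further. Finish while still holding the square pressed there, touching both plate and guard, as if a mate were about to tighten the hinge; leave all the other utensils where they are.

Things in the scene. Friction and masses are not known exactly. Their poses are not given: they have to be found in the camera images.
- griddle: Table griddle, 460 wide (y), 360 deep (x), black cooking plate, fixed. Origin: centre of its underside on the counter; z up, -x its front (gas taps, robot's side). Plate surface level, 120 above the origin. Fixed upright splash guards, tops 187 above the counter, along the far (+x) and right (-y) edges; the folding guard is on the left (+y) edge; front open.
- plate: The griddle's black cooking plate; origin on its top surface at the griddle's centre, axes as the griddle's. Fixed, rigid.
- corner (a point): Where plate surface and folding guard meet, at the middle of the guard's length (griddle y = +200, 120 above the counter). Axes as the griddle's: x along the guard, -y inward over the plate. The foot of the guard's inner face, its hinge line, runs through it from x = -150 to +150.
- guard (a joint): Hinge angle of the folding side guard, a 3 mm steel sheet 300 long, 80 high, hinged at its foot on the corner line. 0 = square to the plate; positive = leaning inward over the plate (starts 0.12 to 0.28); negative = outward past square (no stop at 0). Stiff friction hinge: stays where left, moves at about 4 N pushed at its top edge.
- guard_mid (a point): Middle of the folding guard's inner face, 40 up from its hinge line; moves with the guard.
- square_stock (a point): Middle of the dark wooden stock of the try square (an L: stock up, steel blade at its foot), 60 above its lower end, 14 from its back. Stock 28 (x) x 14 (y) x 120 (z) mm; blade 140 long beyond it (+x), 32 high, 4 thick, lower edges level. The stock's back (-x) goes against the guard, the lower edge (-z) on the plate. 0.17 to 0.29 kg. Grasp the stock across its 14 mm.
- square: The whole try square; origin at its heel (outer corner: bottom of the stock's back face, middle of the thickness), axes as square_stock. Pushed with over about 10 N once its heel is home in the corner it can tip in the grip and carry the guard past square.
- rest: Plywood base 210 x 64 x 10 with spring clip, fixed; x along the square's blade, origin centre of underside. The square stands on its top, heel at x = -80, stock centre 70 above the counter. Steel cheeks 30 high flank the stock's foot; two sprung lips close over the blade's top edge beside the stock and give way to a straight upward pull of about 9 N (up to 14); free after 45 mm.
- turner_a: Wide griddle turner (steel blade, dark wooden handle, 280 long) lying on the right part of the plate. Bystander.
- turner_b: Narrower griddle turner (280 long) lying on the plate between the wide one and the middle. Bystander.
- egg_ring: Steel ring 96 across, 25 high, on the plate's far left part. Bystander.
- shaker: Seasoning jar 54 across, 95 high, on the counter beyond the rest. Bystander.
- sauce: Sauce bottle 62 across, 190 high, on the counter beyond the rest. Bystander.
- bowl: Steel bowl 160 across, 65 high, left on the counter. Bystander.
- scraper: Griddle scraper, 190 long, on the counter at the left. Bystander.

How it is judged:
On the way, in this order (a step that is already met when the one before it is completed fails the run):
1. the square is pulled up out of its clip, held by the fingers (z of square_stock in the frame of rest above 0.12 m and contact force between the fingers and square above 2 N), for 0.2 s.
2. the held square is pressed into the corner, touching plate and guard, the guard square to the plate (contact force between square and plate above 1 N and contact force between square and guard above 1 N and value of joint guard between -0.035 and 0.035 rad and angle between the z axis of square_stock and the z axis of griddle, either way round below 0.035 rad and angle between the x axis of square_stock and the y axis of griddle, either way round below 0.07 rad and y of square_stock in the frame of corner between -0.017 and -0.0115 m and z of square_stock in the frame of corner between 0.057 and 0.0625 m and x of square_stock in the frame of corner between -0.14 and 0.14 m and contact force between the fingers and square above 2 N), for 0.5 s.
At the end, for the whole second after the job is handed in: The fingers hold the square (over 2 N); it bears on plate and guard with over 1 N each, upright within 2 degrees, square to the guard's run within 4 degrees, heel within 2.5 mm of the corner line along the guard; the guard stands within 2 degrees (0.035 rad) of square (all of step 2); the arm keeps its last pose, push and grip.
It fails at once if another utensil is shifted more than 30 mm (distance of any of turner_a, turner_b, egg_ring, shaker, sauce, bowl, scraper from where it was at the start of the episode above 0.03 m).
It also fails if it takes over 54 s, if anything falls off the work surface, if the arm or the gripper's body presses on something with over 40 N, if the wrist force passes 120 N, or if a joint passes its speed limit or range.

## Working session

There is one attempt and no reset: what is moved stays moved. The work goes in short steps, Python scripts to look and compute and a tool call to move; the robot and the scene stay as the last step left them, time stands still between calls to the robot, and variables do not carry over. Pictures are saved under pics/ and viewed, and the job is handed in when it is done.

Besides the shell and the picture viewer there is one more tool, called after "Request:" as a command line: name --argument value ..., lists and objects as JSON in quotes. arm_command: Moves the arm, as the interface text tells. Its arguments: {"type":"object","properties":{"plan":{"type":"array","items":{"type":"array"}},"fingers":{"type":"number"},"force":{"type":"number"}},"required":["plan"]}

```bash
ls; mkdir -p pics
python3 - <<'E'
from station import *
import cv2,json
s=get_state();print(s);
try: print(finger_overhang())
except Exception as e: print(finger_overhang)
for n in ["scene","top","wrist"]:
    f=grab_frame(n);cv2.imwrite(f"pics/{n}0.png",f["pixels"][:,:,::-1]);print(n,f["mtx"],f["eye"],f["attitude"],[k for k in f])
E
```

```text
pics
{'time': 0.0, 'qpos': array([ 1.48608222e+00,  3.59354208e-01,  1.10816106e-02, -3.38297805e-04,
       -1.22409820e+00, -2.88115675e-01]), 'dq': array([ 8.25454911e-04, -2.67262255e-03,  4.16002202e-04,  7.50712786e-04,
       -1.54054692e-05,  1.70724249e-03]), 'joint_torque': array([ 1.55885991e-03, -5.83318806e+01,  2.93420041e+01,  6.93667352e+00,
       -5.99776773e-03, -1.32005468e-06]), 'ee_pos': array([0.24574747, 0.62829583, 0.30299676]), 'eef_rot': array([ 9.82664008e-01, -1.85393639e-01, -7.82929535e-05,  7.99314020e-04]), 'contact_force': array([ 0.09268926, -0.36337545,  0.53518546]), 'moment': array([0.02421146, 0.06952243, 0.00032345]), 'grip_width': 1.0054818318828103}
0.0726
scene [[471.42201891   0.         258.36789739]
 [  0.         471.42201891 193.4165961 ]
 [  0.           0.           1.        ]] [ 1.45318535 -0.52898285  1.08722072] [0.36748546 0.19353629 0.43973561 0.79632326] ['pixels', 'mtx', 'eye', 'attitude']
top [[370.93207493   0.         250.05914504]
 [  0.         370.93207493 193.71327488]
 [  0.           0.           1.        ]] [0.42225122 0.08757933 1.28959266] [-0.03180947  0.02900572  0.70929656 -0.7035945 ] ['pixels', 'mtx', 'eye', 'attitude']
wrist [[291.09900896   0.         256.30111507]
 [  0.         291.09900896 189.30458167]
 [  0.           0.           1.        ]] [0.32394327 0.59809538 0.37375345] [ 0.0944517  -0.13703455  0.81416796 -0.55626517] ['pixels', 'mtx', 'eye', 'attitude']
```

View pics/scene0.png

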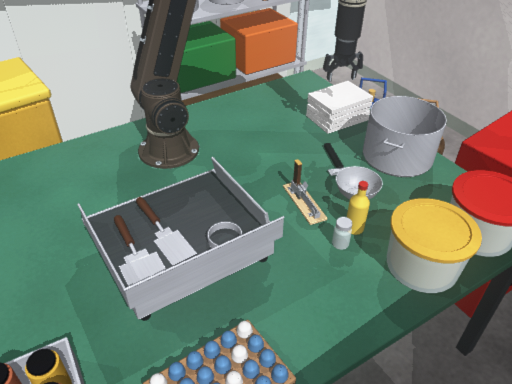

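View pics/top0.png

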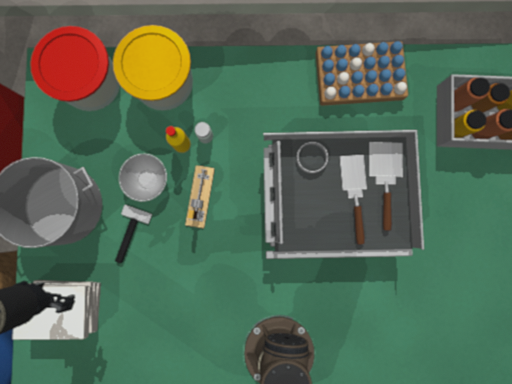

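View pics/wrist0.png

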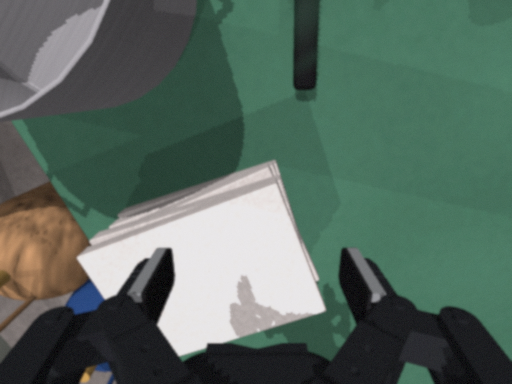

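The top view has +x up and +y left. The rest lies near pixel (200,197) and the griddle spans about (265–422, 131–257). The folding guard shows at columns 270–282. Next I'll build the ray helpers and zoom in.

```bash
cat > h.py <<'E'
import numpy as np,cv2
from scipy.spatial.transform import Rotation as R
from station import *
def ray(f,uv):
    K=f["mtx"];d=np.linalg.inv(K)@np.array([uv[0],uv[1],1.]);d=d*[1,-1,-1]
    d=R.from_quat(f["attitude"]).apply(d);return np.array(f["eye"]),d/np.linalg.norm(d)
def onz(f,uv,z):
    e,d=ray(f,uv);return e+d*(z-e[2])/d[2]
def proj(f,P):
    c=R.from_quat(f["attitude"]).inv().apply(np.atleast_2d(P)-f["eye"])*[1,-1,-1]
    p=c@f["mtx"].T;return p[:,:2]/p[:,2:]
def tri(f1,u1,f2,u2):
    a,d=ray(f1,u1);b,e=ray(f2,u2)
    A=np.stack([d,-e],1);t=np.linalg.lstsq(A,b-a,rcond=None)[0]
    p,q=a+d*t[0],b+e*t[1];return (p+q)/2,np.linalg.norm(p-q)
def crop(f,x0,y0,x1,y1,s,name):
    im=f["pixels"][y0:y1,x0:x1,::-1];im=cv2.resize(im,None,fx=s,fy=s,interpolation=cv2.INTER_CUBIC)
    cv2.imwrite("pics/"+name,im)
E
python3 - <<'E'
from h import *
import pickle
t=grab_frame("top");s=grab_frame("scene");pickle.dump((t,s),open("f0.pkl","wb"))
crop(t,170,150,230,240,6,"t_rest.png");crop(t,255,120,435,265,4,"t_grid.png")
crop(s,270,140,340,230,6,"s_rest.png");crop(s,75,155,290,320,3.5,"s_grid.png")
E
```

```text
(no output)
```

View pics/t_rest.png

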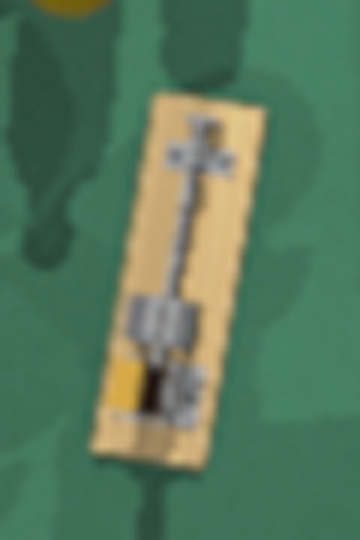

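View pics/t_grid.png

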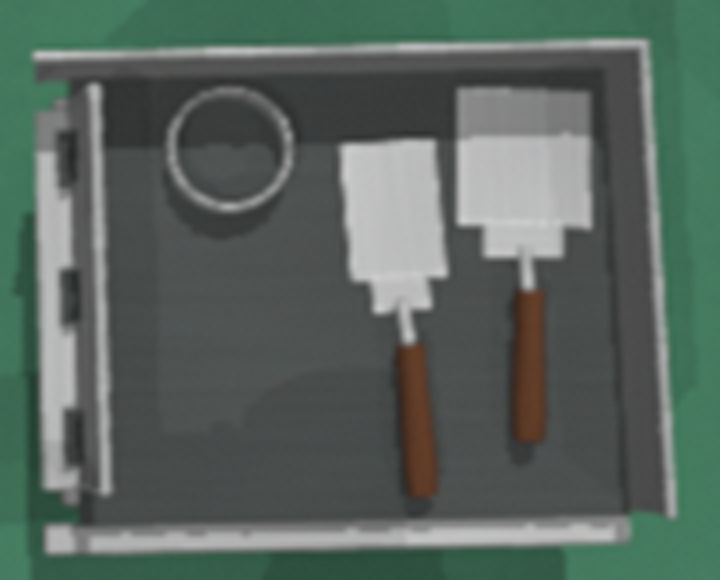

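View pics/s_rest.png

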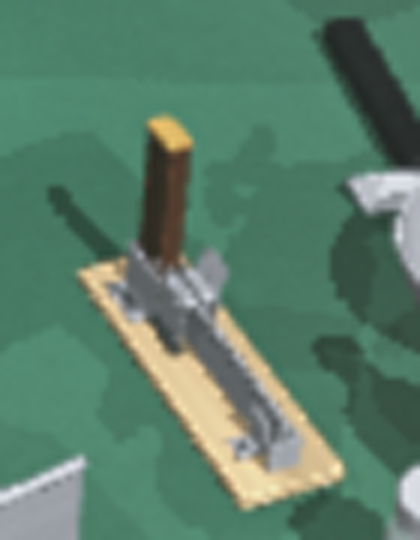

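View pics/s_grid.png

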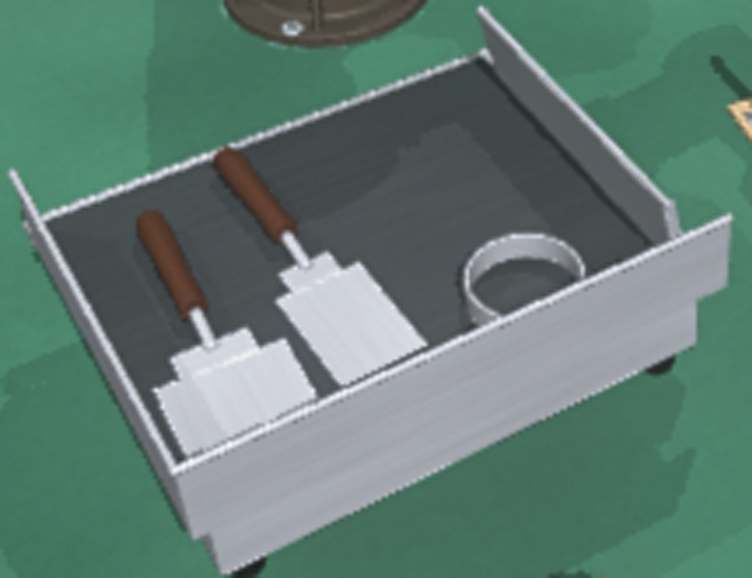

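Top view: the rest's plywood corners are near pixel (195.5,165.5), (214.5,168), (204,228) and (185,225), and the brass cap on the stock is near (191,214). Scene view: the cap is near (298,162). Next I'll measure these with masks.

Run:
```python
from h import *
import pickle
t,s=pickle.load(open("f0.pkl","rb"))
def mask(f,box,lo,hi):
    x0,y0,x1,y1=box;h=cv2.cvtColor(f["pixels"][y0:y1,x0:x1],cv2.COLOR_RGB2HSV)
    return cv2.inRange(h,np.array(lo),np.array(hi))
for f,box,n in((t,(180,205,200,225),"top"),(s,(285,155,310,175),"scene")):
    m=mask(f,box,(15,130,120),(30,255,255));ys,xs=np.nonzero(m);print(n,len(xs),xs.mean()+box[0],ys.mean()+box[1],xs.min()+box[0],xs.max()+box[0],ys.min()+box[1],ys.max()+box[1])
    if n=="top":ct=(xs.mean()+box[0],ys.mean()+box[1])
    else: cs=(xs.mean()+box[0],ys.mean()+box[1])
print("cap tri",tri(t,ct,s,cs),onz(t,ct,.13),onz(s,cs,.13))
# plywood
for f,box,n in((t,(175,155,225,235),"top"),(s,(275,175,335,230),"scene")):
    m=mask(f,box,(8,40,120),(28,140,255));
    m=cv2.morphologyEx(m,cv2.MORPH_CLOSE,np.ones((9,9)))
    c=max(cv2.findContours(m,0,1)[0],key=cv2.contourArea)
    r=cv2.minAreaRect(c);b=cv2.boxPoints(r)+[box[0],box[1]]
    if n=="top":
        P=np.array([onz(f,u,.01) for u in b]);print(P.round(4),"centre",P.mean(0));
        e=P-np.roll(P,1,0);print(np.linalg.norm(e,axis=1),np.degrees(np.arctan2(e[:,1],e[:,0])))
# manual
P=np.array([onz(t,(170+x/6-.4,150+y/6-.4),.01) for x,y in((153,93),(267,107),(205,470),(92,452))]);print(P.round(4),P.mean(0))
e=P-np.roll(P,1,0);print(np.linalg.norm(e,axis=1),np.degrees(np.arctan2(e[:,1],e[:,0])))
P=np.array([onz(s,(270+x/6-.4,140+y/6-.4),.01) for x,y in((78,272),(128,258),(345,470),(245,508))]);print("scene",P.round(4),P.mean(0))
e=P-np.roll(P,1,0);print(np.linalg.norm(e,axis=1),np.degrees(np.arctan2(e[:,1],e[:,0])))
# griddle: fixed guard tops z=.187 ; crop coords/4
g=lambda x,y,z:onz(t,(255+x/4-.4,120+y/4-.4),z)
gs=lambda x,y,z:onz(s,(75+x/3.5-.4,155+y/3.5-.4),z)
for n,p in dict(farleft=(35,55),farright=(648,42),rightfront=(673,516)).items():print(n,g(*p,.187).round(4))
for n,p in dict(farleft=(731,215),farright=(175,470),rightfront=(13,172)).items():print("s",n,gs(*p,.187).round(4))
print("guard top edge far/front z.197",g(95,86,.2),g(105,494,.2),"scene",gs(672,208,.2),gs(482,10,.2))
print(tri(t,(255+97/4-.4,120+86/4-.4),s,(75+672/3.5-.4,155+208/3.5-.4)),tri(t,(255+106/4-.4,120+494/4-.4),s,(75+482/3.5-.4,155+10/3.5-.4)))
```

```text
top 42 190.5 213.5 188 193 210 217
scene 19 297.5263157894737 161.89473684210526 295 300 160 164
cap tri (array([0.46167037, 0.27845807, 0.12865892]), np.float64(0.00044420082414686844)) [0.46174337 0.27842833 0.13      ] [0.46297586 0.27711438 0.13      ]
[[0.4272 0.3175 0.01  ]
 [0.6359 0.2823 0.01  ]
 [0.6238 0.2168 0.01  ]
 [0.4154 0.2529 0.01  ]] centre [0.52557625 0.26737552 0.01      ]
[0.06571826 0.21170984 0.06663776 0.21149068] [  79.68818274   -9.57696875 -100.49183947  170.17476141]
[[0.6344 0.2831 0.01  ]
 [0.6256 0.2168 0.01  ]
 [0.4159 0.2523 0.01  ]
 [0.4267 0.3171 0.01  ]] [0.52563886 0.26732675 0.01      ]
[0.21046065 0.0668804  0.21267106 0.06574293] [ -9.293466   -97.54976711 170.40836986  80.55623654]
scene [[0.4211 0.2522 0.01  ]
 [0.426  0.2851 0.01  ]
 [0.6377 0.2805 0.01  ]
 [0.6325 0.2154 0.01  ]] [0.52932765 0.25830326 0.01      ]
[0.21453431 0.03335653 0.21177393 0.06524087] [170.14558594  81.48748503  -1.26617829 -94.65158866]
farleft [0.7003 0.0499 0.187 ]
farright [ 0.7062 -0.4133  0.187 ]
rightfront [ 0.3512 -0.4152  0.187 ]
s farleft [0.7022 0.0492 0.187 ]
s farright [ 0.7093 -0.411   0.187 ]
s rightfront [ 0.3568 -0.415   0.187 ]
guard top edge far/front z.197 [0.67311301 0.00587528 0.2       ] [0.37106344 0.00295306 0.2       ] scene [0.6822479  0.00607597 0.2       ] [0.37667549 0.00280222 0.2       ]
(array([0.67603118, 0.00660439, 0.19455565]), np.float64(0.006239513284949177)) (array([0.37174037, 0.0034073 , 0.19676504]), np.float64(0.0033077270309848444))
```

Rest: yaw about −9.6°, size 66×211, which matches the 64×210 given. The stock centre is at about (0.461, 0.2785), and the triangulated cap height of 0.1287 matches 0.130. I'll move above it and turn about +12°.

Request:
arm_command --plan '[[[0, -1, 0], 0.5], [[0, -1, 0], 0.5], [[0, -1, 0], 0.5], [[0, -1, 0], 0], [[0, -1, 0], 0], [[0, -1, 0], 0], [[0.5, -1, 0], 0], [[1, -1, 0], 0], [[1, -1, 0], 0], [[1, -1, 0], 0], [[1, -1, 0], 0], [[1, -1, 0], 0]]' --fingers 1 --force 110

```text
time: 1.45
ee_pos: [0.3841, 0.3275, 0.3041]
eef_rot: [0.997, -0.081, 0.0, -0.0]
contact_force: [1.0, 0.5, 0.2]
grip_width: 0.999
```

Request:
arm_command --plan '[[[1, -1, 0], 0], [[1, -1, 0], 0], [[1, 0, 0], 0], [[0.1, 0, 0], 0], [[0, 0, 0], 0], [[0, 0, 0], 0]]'

```text
time: 2.05
ee_pos: [0.4603, 0.2787, 0.3037]
eef_rot: [0.997, -0.082, -0.0, 0.0]
contact_force: [-1.0, 0.3, -0.3]
grip_width: 0.999
```

Run:
```python
from h import *
s=get_state();print(s["time"],s["ee_pos"],s["contact_force"]);r=R.from_quat(s["eef_rot"]);print(np.degrees(np.arctan2(*r.apply([1,0,0])[1::-1])),r.apply([0,0,1]))
f=grab_frame("wrist");cv2.imwrite("pics/w1.png",f["pixels"][:,:,::-1])
ps=proj(f,[[.461,.2785,.13],[.461,.2785,.13]]);print(ps)
```

```text
2.05 [0.46030064 0.27866737 0.30372433] [-1.03379876  0.26804776 -0.34150764]
-9.351111226360139 [-4.24895843e-04 -2.33288714e-04 -9.99999883e-01]
[[256.71838449 187.34820282]
 [256.71838449 187.34820282]]
```

View pics/w1.png

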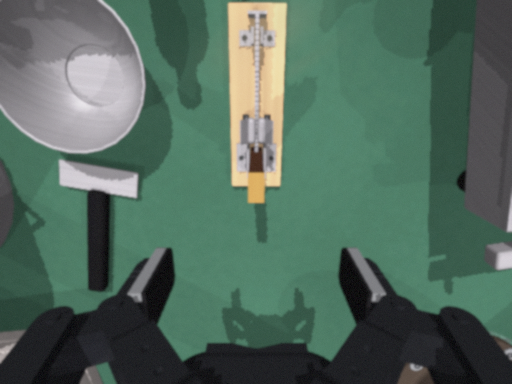

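The wrist view shows the cap centred at about (257,187), exactly where predicted, with the blade running straight up the image, so the yaw is aligned. Descending to grasp about 80 mm above the heel.

Request:
arm_command --plan '[[[0, 0, -1], 0], [[0, 0, -1], 0], [[0, 0, -1], 0], [[0, 0, -1], 0], [[0, 0, -1], 0], [[0, 0, -1], 0], [[0, 0, -0.4], 0], [[0, 0, 0], 0], [[0, 0, 0], 0]]'

```text
time: 3.0
ee_pos: [0.461, 0.2792, 0.1448]
eef_rot: [0.997, -0.081, 0.0, -0.0]
contact_force: [0.3, 0.4, 0.4]
grip_width: 1.0
```

Request:
arm_command --plan '[[[0, 0, 0], 0], [[0, 0, 0], 0], [[0, 0, 0], 0], [[0, 0, 0], 0], [[0, 0, 0], 0], [[0, 0, 0], 0], [[0, 0, 0], 0], [[0, 0, 0], 0]]' --fingers 0 --force 110

```text
time: 3.8
ee_pos: [0.461, 0.2788, 0.1443]
eef_rot: [0.997, -0.082, 0.0, -0.0]
contact_force: [-1.0, 0.8, 4.5]
grip_width: 0.15
```

Run:
```python
from h import *
s=get_state();print(s["time"],s["ee_pos"],s["contact_force"],s["moment"],s["grip_width"]);r=R.from_quat(s["eef_rot"]);print(np.degrees(np.arctan2(*r.apply([1,0,0])[1::-1])),r.apply([0,0,1]))
f=grab_frame("wrist");cv2.imwrite("pics/w2.png",f["pixels"][:,:,::-1])
```

```text
3.8 [0.46102365 0.27877562 0.14431903] [-0.9923714   0.75885767  4.53976289] [-0.04270584  0.5978735  -0.00739329] 0.14956909981761118
-9.35263354945394 [ 4.61501898e-04  3.63445844e-04 -9.99999827e-01]
```

View pics/w2.png

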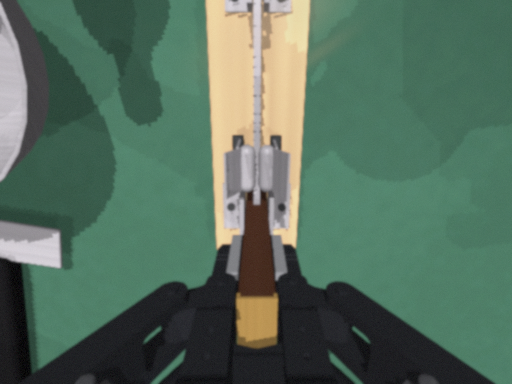

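The fingers hold the stock (opening about 12.7 mm) with the pads flat on both sides. Now a straight upward pull.

Request:
arm_command --plan '[[[0, 0, 0.4], 0], [[0, 0, 0.4], 0], [[0, 0, 0.4], 0], [[0, 0, 0.4], 0], [[0, 0, 0.5], 0], [[0, 0, 0.5], 0], [[0, 0, 0.6], 0], [[0, 0, 0.8], 0], [[0, 0, 1], 0], [[0, 0, 1], 0], [[0, 0, 1], 0], [[0, 0, 1], 0]]'

```text
time: 5.05
ee_pos: [0.4607, 0.2783, 0.3462]
eef_rot: [0.997, -0.082, 0.0, -0.0]
contact_force: [0.7, 0.7, -2.0]
grip_width: 0.148
```

Run:
```python
from h import *
s=get_state();print(s["time"],s["ee_pos"],s["contact_force"],s["moment"],s["grip_width"]);r=R.from_quat(s["eef_rot"]);print(np.degrees(np.arctan2(*r.apply([1,0,0])[1::-1])),r.apply([0,0,1]))
f=grab_frame("wrist");cv2.imwrite("pics/w3.png",f["pixels"][:,:,::-1])
f=grab_frame("scene");crop(f,230,80,370,220,4,"s3.png")
```

```text
5.05 [0.46071056 0.27827407 0.34615224] [ 0.68839253  0.66326185 -2.04452524] [ 0.08603464  0.02942219 -0.01512325] 0.14816096421439293
-9.361234123658141 [ 7.77824082e-04  7.10813600e-04 -9.99999445e-01]
```

View pics/w3.png

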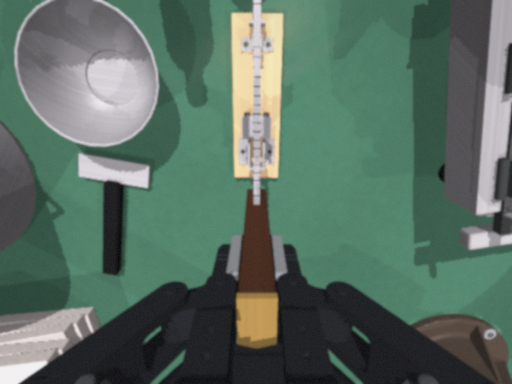

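View pics/s3.png

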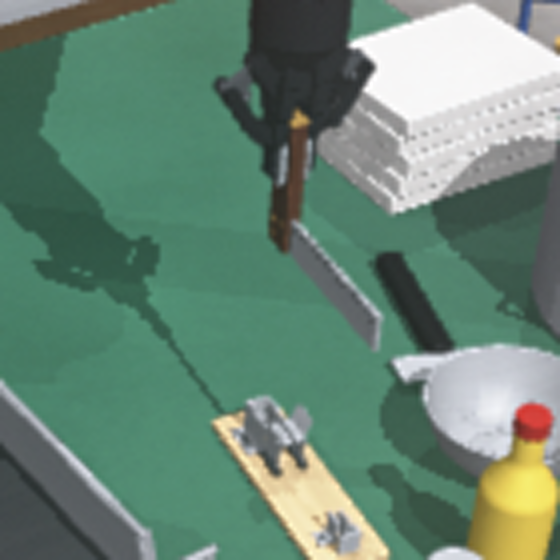

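The square is out, held and upright, with the cap and junction pixels unchanged in the wrist view. Now lift a little more, turn −80°, and carry it over the guard.

Request:
arm_command --plan '[[[0, 0, 0.5], 0], [[0, 0, 0.5], 0], [[0, -1, 0], -1], [[0, -1, 0], -1], [[0, -1, 0], -1], [[0, -1, 0], -1], [[0, -1, 0], -1], [[0.2, -1, 0], -1], [[0.2, -1, 0], -1], [[0.2, -1, 0], -1], [[0.2, -1, 0], -1], [[0, -1, 0], -1]]'

```text
time: 6.35
ee_pos: [0.4812, 0.0276, 0.3693]
eef_rot: [0.709, -0.705, 0.0, 0.0]
contact_force: [-0.1, 0.3, -2.6]
grip_width: 0.148
```

Request:
arm_command --plan '[[[0, -1, 0], 0], [[0, -1, 0], 0], [[0, -0.7, 0], 0], [[0, 0, 0], 0], [[0, 0, 0], 0], [[0, 0, 0], 0]]'

```text
time: 6.95
ee_pos: [0.4809, -0.0385, 0.3691]
eef_rot: [0.711, -0.703, -0.0, -0.0]
contact_force: [0.3, -0.1, -2.5]
grip_width: 0.15
```

Run:
```python
from h import *
import pickle
s=get_state();print(s["time"],s["ee_pos"],s["contact_force"],s["moment"],s["grip_width"]);r=R.from_quat(s["eef_rot"]);print(np.degrees(np.arctan2(*r.apply([1,0,0])[1::-1])),r.apply([0,0,1]))
f=grab_frame("wrist");cv2.imwrite("pics/w4.png",f["pixels"][:,:,::-1])
g=grab_frame("scene");crop(g,75,100,290,270,3.5,"s4.png")
t=grab_frame("top");crop(t,250,110,400,265,4,"t4.png");pickle.dump((t,g,f),open("f4.pkl","wb"))
```

```text
6.95 [ 0.480923   -0.03846488  0.36906589] [ 0.27920303 -0.08811041 -2.48412678] [ 0.05873486 -0.01433294  0.01018187] 0.15026588305594107
-89.34619485006225 [ 6.27580023e-07  1.01402059e-04 -9.99999995e-01]
```

View pics/w4.png

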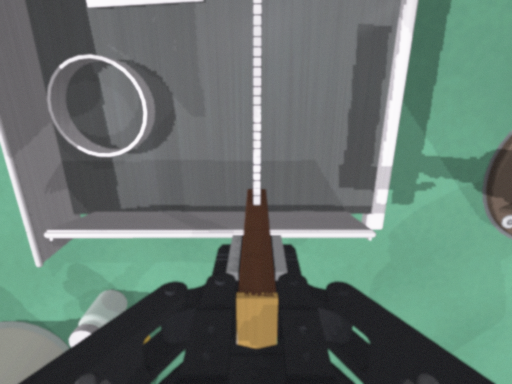

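View pics/s4.png

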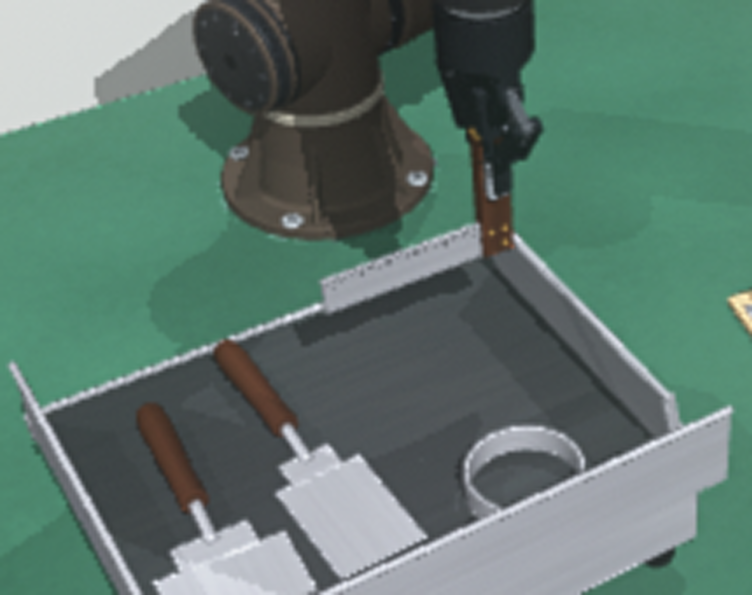

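View pics/t4.png

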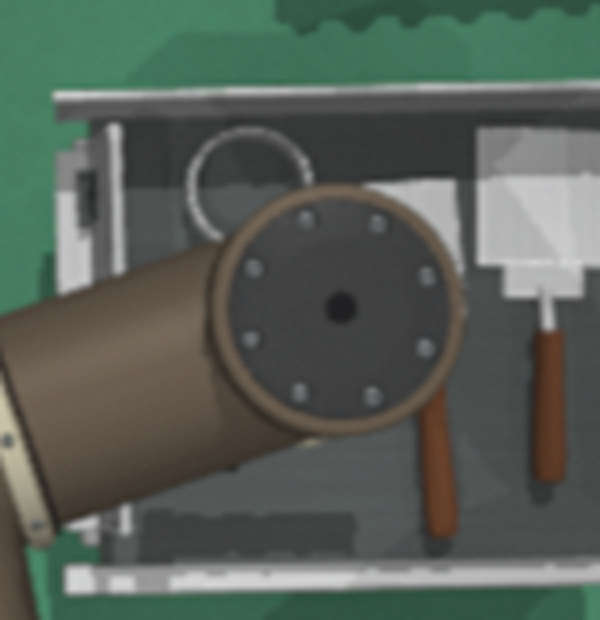

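The wrist view shows the square over the plate. The guard's top edge runs from (47,234) to (373,235), level in the image, so it is square to the tool. I'll measure the hinge foot and the top edge along columns on either side of the stock.

Run:
```python
from h import *
import pickle
t,g,f=pickle.load(open("f4.pkl","rb"))
crop(f,150,190,400,250,3,"w4c.png")
gr=cv2.cvtColor(f["pixels"],cv2.COLOR_RGB2GRAY).astype(int)
for c in (130,200,310,350): print(c,list(enumerate(gr[200:245,c],200)))
```

```text
130 [(200, np.int64(106)), (201, np.int64(103)), (202, np.int64(104)), (203, np.int64(102)), (204, np.int64(103)), (205, np.int64(105)), (206, np.int64(101)), (207, np.int64(92)), (208, np.int64(80)), (209, np.int64(70)), (210, np.int64(72)), (211, np.int64(86)), (212, np.int64(107)), (213, np.int64(109)), (214, np.int64(110)), (215, np.int64(111)), (216, np.int64(109)), (217, np.int64(112)), (218, np.int64(109)), (219, np.int64(110)), (220, np.int64(112)), (221, np.int64(107)), (222, np.int64(110)), (223, np.int64(109)), (224, np.int64(111)), (225, np.int64(112)), (226, np.int64(113)), (227, np.int64(111)), (228, np.int64(117)), (229, np.int64(150)), (230, np.int64(201)), (231, np.int64(227)), (232, np.int64(225)), (233, np.int64(231)), (234, np.int64(243)), (235, np.int64(245)), (236, np.int64(239)), (237, np.int64(219)), (238, np.int64(179)), (239, np.int64(156)), (240, np.int64(151)), (241, np.int64(152)), (242, np.int64(153)), (243, np.int64(151)), (244, np.int64(151))]
200 [(200, np.int64(101)), (201, np.int64(103)), (202, np.int64(101)), (203, np.int64(100)), (204, np.int64(98
[... 2149 characters left out ...]
3, np.int64(107)), (214, np.int64(118)), (215, np.int64(117)), (216, np.int64(114)), (217, np.int64(111)), (218, np.int64(109)), (219, np.int64(107)), (220, np.int64(108)), (221, np.int64(106)), (222, np.int64(109)), (223, np.int64(110)), (224, np.int64(109)), (225, np.int64(110)), (226, np.int64(110)), (227, np.int64(111)), (228, np.int64(123)), (229, np.int64(153)), (230, np.int64(196)), (231, np.int64(219)), (232, np.int64(223)), (233, np.int64(233)), (234, np.int64(241)), (235, np.int64(242)), (236, np.int64(232)), (237, np.int64(205)), (238, np.int64(167)), (239, np.int64(158)), (240, np.int64(154)), (241, np.int64(155)), (242, np.int64(153)), (243, np.int64(155)), (244, np.int64(154))]
```

View pics/w4c.png

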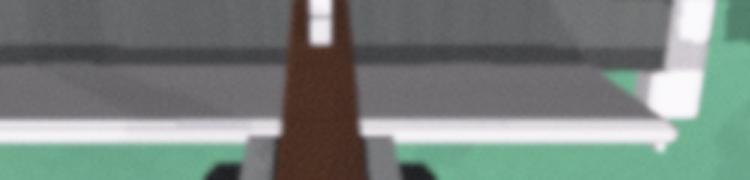

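Run:
```python
from h import *
import pickle
t,g,f=pickle.load(open("f4.pkl","rb"))
print("eye",f["eye"])
for c,r in((130,211),(200,211),(310,210.3),(350,212)):print("foot",onz(f,(c,r),.12)[:2])
for c in(130,350):print("top in/out",onz(f,(c,229.7),.199)[:2],onz(f,(c,237.8),.199)[:2])
# predicted pixel in scene for foot line candidates
gs=lambda x,y,z:onz(g,(75+x/3.5-.4,100+y/3.5-.4),z)
for p in((500,262),(655,438),(600,372)):print("scene foot",gs(*p,.12)[:2])
for p in((515,237),(665,395)):print("scene top",gs(*p,.199)[:2])
# ends of stock bottom in wrist
print(proj(f,[[.4809,-.0385+.014,.369-.054-.08],[.4809,-.0525,.235]]))
```

```text
eye [ 0.48100325 -0.12276028  0.43974365]
foot [0.6301972  0.01786877]
foot [0.54660273 0.01681098]
foot [0.41533671 0.01424216]
foot [0.36736856 0.0158425 ]
top in/out [0.59577007 0.00186298] [0.59686054 0.01025643]
top in/out [ 0.39334791 -0.00070383] [0.39235697 0.00766078]
scene foot [0.37055887 0.02075116]
scene foot [0.64317441 0.01738187]
scene foot [0.54985656 0.02086118]
scene top [0.43508963 0.0039618 ]
scene top [0.67324291 0.00544741]
[[254.94016037 222.17801852]
 [255.35311464 188.01679169]]
```

Foot line at y≈0.016 near x=0.48 (scene view says about 0.020). The top inner edge is at y≈0.0005, so the lean is about 0.19 rad, inside the stated range. The stock back is at −0.0245, clear of the guard. Lowering to about 3 mm above the plate.

Request:
arm_command --plan '[[[0, 0, -1], 0], [[0, 0, -1], 0], [[0, 0, -1], 0], [[0, 0, -1], 0], [[0, 0, -0.4], 0], [[0, 0, 0], 0], [[0, 0, 0], 0], [[0, 0, 0], 0]]'

```text
time: 7.9
ee_pos: [0.4816, -0.0387, 0.2603]
eef_rot: [0.711, -0.703, 0.001, -0.001]
contact_force: [0.2, 0.8, -1.6]
grip_width: 0.151
```

Request:
arm_command --plan '[[[0, 0, -0.05], 0], [[0, 0, -0.05], 0], [[0, 0, 0], 0], [[0, 0, 0], 0]]'

```text
time: 8.3
ee_pos: [0.4808, -0.0389, 0.2565]
eef_rot: [0.711, -0.703, 0.0, -0.0]
contact_force: [0.1, -0.3, -2.6]
grip_width: 0.146
```

```bash
cat >> h.py <<'E'
def st():
    s=get_state();r=R.from_quat(s["eef_rot"]);print("t",s["time"],"p",s["ee_pos"].round(5),"F",s["contact_force"].round(2),"M",s["moment"].round(3),"w",round(s["grip_width"],4),"yaw",np.degrees(np.arctan2(*r.apply([1,0,0])[1::-1])).round(2),"z",r.apply([0,0,1]).round(4))
E
python3 -c "
from h import *
st()"
```

```text
t 8.3 p [ 0.48082 -0.03894  0.25649] F [ 0.08 -0.26 -2.64] M [ 0.065 -0.025  0.019] w 0.1463 yaw -89.36 z [ 1.e-04 -0.e+00 -1.e+00]
```

Request:
arm_command --plan '[[[0, 0, -0.03], 0], [[0, 0, -0.03], 0], [[0, 0, 0], 0], [[0, 0, 0], 0]]'

```text
time: 8.7
ee_pos: [0.4808, -0.0389, 0.2549]
eef_rot: [0.711, -0.703, -0.0, 0.0]
contact_force: [-0.8, 0.3, -2.0]
grip_width: 0.151
```

Request:
arm_command --plan '[[[0, 0, -0.02], 0], [[0, 0, 0], 0], [[0, 0, 0], 0]]'

```text
time: 9.0
ee_pos: [0.4809, -0.0389, 0.2544]
eef_rot: [0.711, -0.703, 0.0, -0.0]
contact_force: [0.2, -0.4, -2.5]
grip_width: 0.151
```

Request:
arm_command --plan '[[[0, 0, -0.02], 0], [[0, 0, 0], 0], [[0, 0, 0], 0]]'

```text
time: 9.3
ee_pos: [0.481, -0.0389, 0.2543]
eef_rot: [0.711, -0.703, 0.0, -0.0]
contact_force: [-3.4, 1.2, 4.7]
grip_width: 0.15
```

Touch at TCP z = 0.2543, exactly the expected plate height (stock bottom 0.1343 below the TCP). I'll back off 0.5 mm and slide towards the guard.

Request:
arm_command --plan '[[[0, 0, -0.0], 0], [[0, 0, 0.025], 0], [[0, 0.15, 0], 0], [[0, 0.2, 0], 0], [[0, 0.2, 0], 0], [[0, 0.2, 0], 0], [[0, 0.1, 0], 0], [[0, 0, 0], 0], [[0, 0, 0], 0]]'

```text
time: 10.2
ee_pos: [0.4808, -0.0174, 0.2544]
eef_rot: [0.711, -0.703, -0.0, 0.0]
contact_force: [0.6, 0.2, -2.3]
grip_width: 0.151
```

```bash
python3 -c "
from h import *
st()
f=grab_frame('wrist');cv2.imwrite('pics/w5.png',f['pixels'][:,:,::-1])
g=grab_frame('scene');crop(g,180,110,280,240,5,'s5.png')
"
```

```text
t 10.2 p [ 0.48081 -0.01744  0.2544 ] F [ 0.58  0.21 -2.35] M [0.118 0.017 0.018] w 0.1508 yaw -89.34 z [-2.e-04  1.e-04 -1.e+00]
```

View pics/w5.png

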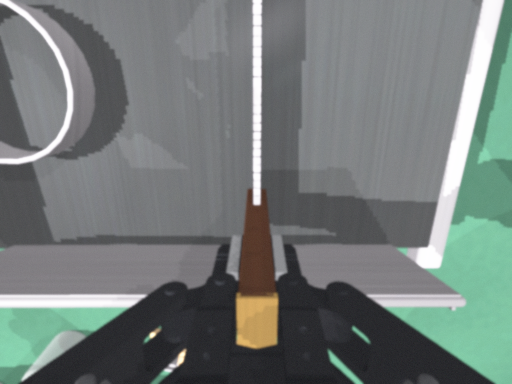

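View pics/s5.png

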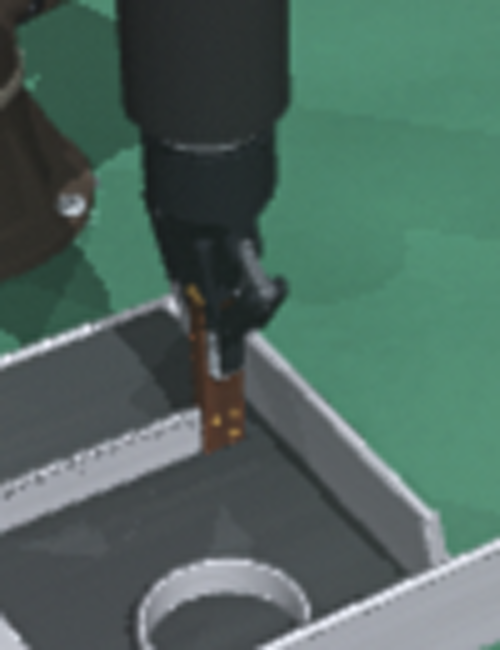

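The wrist view shows the square on the plate with the guard foot at about row 246 and its top edge at about row 296, level across. I'll re-measure both lines from this close view.

```bash
cat >> h.py <<'E'
def lines(f,cols,r0=235,r1=315):
    gr=cv2.cvtColor(f["pixels"],cv2.COLOR_RGB2GRAY).astype(float)
    for c in cols:
        p=gr[r0:r1,c-3:c+4].mean(1);d=np.diff(p)
        k=[(i+r0+.5,round(d[i],1)) for i in range(1,len(d)-1) if abs(d[i])>=8 and abs(d[i])>=abs(d[i-1]) and abs(d[i])>abs(d[i+1])]
        print(c,[(r,v,"y.12",onz(f,(c,r),.12)[:2].round(4),"y.2",round(onz(f,(c,r),.199)[1],4)) for r,v in k])
E
python3 -c "
from h import *
f=grab_frame('wrist');lines(f,(60,130,190,320,360,390))"
```

```text
60 [(241.5, np.float64(-10.1), 'y.12', array([0.6358, 0.0154]), 'y.2', np.float64(-0.0298)), (244.5, np.float64(16.7), 'y.12', array([0.6363, 0.0181]), 'y.2', np.float64(-0.0281)), (294.5, np.float64(56.0), 'y.12', array([0.6465, 0.0666]), 'y.2', np.float64(0.0017)), (297.5, np.float64(-13.7), 'y.12', array([0.6471, 0.0697]), 'y.2', np.float64(0.0036)), (299.5, np.float64(10.3), 'y.12', array([0.6476, 0.0718]), 'y.2', np.float64(0.0049)), (307.5, np.float64(-25.9), 'y.12', array([0.6493, 0.0803]), 'y.2', np.float64(0.0101))]
130 [(244.5, np.float64(19.0), 'y.12', array([0.5804, 0.0174]), 'y.2', np.float64(-0.0286)), (294.5, np.float64(50.3), 'y.12', array([0.5867, 0.0659]), 'y.2', np.float64(0.0012)), (297.5, np.float64(-14.7), 'y.12', array([0.5871, 0.069 ]), 'y.2', np.float64(0.0032)), (299.5, np.float64(12.4), 'y.12', array([0.5874, 0.0711]), 'y.2', np.float64(0.0045)), (306.5, np.float64(-45.0), 'y.12', array([0.5883, 0.0785]), 'y.2', np.float64(0.009))]
190 [(236.5, np.float64(-14.9), 'y.12', array([0.532 , 0.0096]), 'y.2', np.float64(-0.0333)), (244.5, np.float64(17.1), 'y.12',
[... 337 characters left out ...]
, np.float64(17.3), 'y.12', array([0.3967, 0.0151]), 'y.2', np.float64(-0.03)), (290.5, np.float64(-17.1), 'y.12', array([0.391 , 0.0593]), 'y.2', np.float64(-0.0028))]
390 [(244.5, np.float64(10.0), 'y.12', array([0.3727, 0.0148]), 'y.2', np.float64(-0.0301)), (294.5, np.float64(32.1), 'y.12', array([0.3648, 0.0631]), 'y.2', np.float64(-0.0005)), (296.5, np.float64(-14.4), 'y.12', array([0.3645, 0.0652]), 'y.2', np.float64(0.0008)), (299.5, np.float64(13.3), 'y.12', array([0.364 , 0.0683]), 'y.2', np.float64(0.0027)), (306.5, np.float64(-16.4), 'y.12', array([0.3628, 0.0757]), 'y.2', np.float64(0.0073)), (312.5, np.float64(-26.4), 'y.12', array([0.3617, 0.0821]), 'y.2', np.float64(0.0113))]
```

Foot line at x=0.48 is y≈0.0158 again, slope 0.7°. Home should be a TCP y of about 0.002, with first guard contact near −0.0135. I'll press lightly on the plate and push in small steps while watching the force.

Request:
arm_command --plan '[[[0, 0.1, -0.015], 0], [[0, 0.1, 0], 0], [[0, 0, 0], 0], [[0, 0, 0], 0]]'

```text
time: 10.75
ee_pos: [0.4809, -0.0126, 0.2543]
eef_rot: [0.711, -0.703, 0.0, -0.0]
contact_force: [-1.0, -1.5, 0.8]
grip_width: 0.149
```

Request:
arm_command --plan '[[[0, 0.08, 0], 0], [[0, 0.08, 0], 0], [[0, 0, 0], 0], [[0, 0, 0], 0]]'

```text
time: 11.15
ee_pos: [0.4808, -0.0088, 0.2543]
eef_rot: [0.711, -0.703, 0.0, 0.0]
contact_force: [0.2, -3.6, 2.6]
grip_width: 0.15
```

```bash
python3 -c "
from h import *
st()
f=grab_frame('wrist');lines(f,(60,130,390))"
```

```text
t 11.15 p [ 0.48084 -0.00883  0.25433] F [ 0.18 -3.65  2.58] M [-1.589  0.15  -0.012] w 0.1502 yaw -89.35 z [ 0.e+00 -4.e-04 -1.e+00]
60 [(287.5, np.float64(53.4), 'y.12', array([0.6449, 0.0681]), 'y.2', np.float64(0.006)), (290.5, np.float64(-10.6), 'y.12', array([0.6455, 0.0711]), 'y.2', np.float64(0.0078)), (293.5, np.float64(10.7), 'y.12', array([0.6462, 0.0742]), 'y.2', np.float64(0.0097)), (300.5, np.float64(-28.0), 'y.12', array([0.6477, 0.0815]), 'y.2', np.float64(0.0142))]
130 [(287.5, np.float64(52.6), 'y.12', array([0.5857, 0.0673]), 'y.2', np.float64(0.0055)), (290.5, np.float64(-15.9), 'y.12', array([0.5861, 0.0704]), 'y.2', np.float64(0.0074)), (292.5, np.float64(10.6), 'y.12', array([0.5864, 0.0724]), 'y.2', np.float64(0.0086)), (300.5, np.float64(-27.9), 'y.12', array([0.5875, 0.0807]), 'y.2', np.float64(0.0138)), (306.5, np.float64(-27.3), 'y.12', array([0.5883, 0.0871]), 'y.2', np.float64(0.0177))]
390 [(287.5, np.float64(28.9), 'y.12', array([0.3661, 0.0645]), 'y.2', np.float64(0.0038)), (290.5, np.float64(-14.1), 'y.12', array([0.3656, 0.0676]), 'y.2', np.float64(0.0057)), (292.5, np.float64(14.7), 'y.12', array([0.3653, 0.0696]), 'y.2', np.float64(0.0069)), (300.5, np.float64(-13.3), 'y.12', array([0.3639, 0.0779]), 'y.2', np.float64(0.012)), (311.5, np.float64(-26.3), 'y.12', array([0.362 , 0.0896]), 'y.2', np.float64(0.0192))]
```

The guard is moving back with the stock, at about 3.6 N push and 5 N on the plate. The measured top edge at 0.0047 matches the stock back at 0.0052. Continuing.

Request:
arm_command --plan '[[[0, 0.08, 0], 0], [[0, 0.08, 0], 0], [[0, 0.08, 0], 0], [[0, 0.06, 0], 0], [[0, 0, 0], 0], [[0, 0, 0], 0]]'

```text
time: 11.8
ee_pos: [0.4808, -0.0013, 0.2543]
eef_rot: [0.711, -0.703, 0.0, 0.0]
contact_force: [-0.9, -4.9, 4.0]
grip_width: 0.149
```

```bash
python3 -c "
from h import *
st()
f=grab_frame('wrist');cv2.imwrite('pics/w6.png',f['pixels'][:,:,::-1]);lines(f,(60,130,320,390),225)"
```

```text
t 11.8 p [ 0.48084 -0.00126  0.25432] F [-0.95 -4.89  4.02] M [-1.658  0.359  0.03 ] w 0.1492 yaw -89.35 z [ 1.e-04 -2.e-04 -1.e+00]
60 [(226.5, np.float64(10.0), 'y.12', array([0.633 , 0.0184]), 'y.2', np.float64(-0.0216)), (289.5, np.float64(39.1), 'y.12', array([0.6453, 0.0777]), 'y.2', np.float64(0.0148)), (294.5, np.float64(9.6), 'y.12', array([0.6464, 0.0829]), 'y.2', np.float64(0.018)), (301.5, np.float64(-23.1), 'y.12', array([0.6479, 0.0902]), 'y.2', np.float64(0.0225))]
130 [(226.5, np.float64(11.0), 'y.12', array([0.5783, 0.0177]), 'y.2', np.float64(-0.0221)), (288.5, np.float64(43.0), 'y.12', array([0.5859, 0.076 ]), 'y.2', np.float64(0.0137)), (291.5, np.float64(-13.1), 'y.12', array([0.5863, 0.079 ]), 'y.2', np.float64(0.0156)), (293.5, np.float64(9.7), 'y.12', array([0.5865, 0.0811]), 'y.2', np.float64(0.0169)), (300.5, np.float64(-22.4), 'y.12', array([0.5875, 0.0884]), 'y.2', np.float64(0.0214)), (306.5, np.float64(-26.7), 'y.12', array([0.5883, 0.0947]), 'y.2', np.float64(0.0253))]
320 [(226.5, np.float64(21.6), 'y.12', array([0.43  , 0.0159]), 'y.2', np.float64(-0.0232)), (287.5, np.float64(-32.0), 'y.12', array([0.4252, 0.0729]), 'y.2', np.float64(0.0118))]
390 [(288.5, np.float64(25.9), 'y.12', array([0.366 , 0.0732]), 'y.2', np.float64(0.012)), (291.5, np.float64(-12.4), 'y.12', array([0.3655, 0.0762]), 'y.2', np.float64(0.0139)), (293.5, np.float64(13.0), 'y.12', array([0.3651, 0.0783]), 'y.2', np.float64(0.0151)), (300.5, np.float64(-16.9), 'y.12', array([0.3639, 0.0855]), 'y.2', np.float64(0.0196)), (311.5, np.float64(-25.6), 'y.12', array([0.362 , 0.0972]), 'y.2', np.float64(0.0268))]
```

View pics/w6.png

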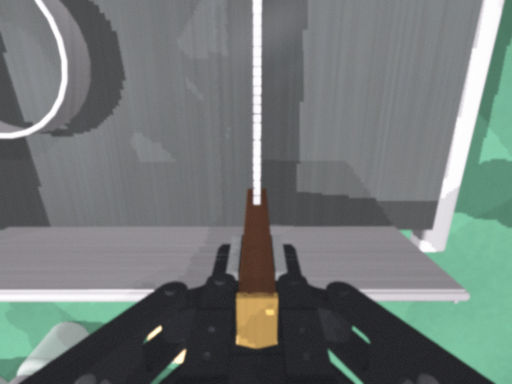

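The top edge is at about 0.013 and the foot at about 0.0166, so around 3 mm remain. I'll go in sub-millimetre steps and watch for the force rise that means the heel is home.

Request:
arm_command --plan '[[[0, 0.04, 0], 0], [[0, 0.04, 0], 0], [[0, 0, 0], 0], [[0, 0, 0], 0]]'

```text
time: 12.25
ee_pos: [0.4808, 0.0006, 0.2543]
eef_rot: [0.711, -0.703, 0.0, 0.0]
contact_force: [-1.4, -4.7, 4.2]
grip_width: 0.147
```

Request:
arm_command --plan '[[[0, 0.02, 0], 0], [[0, 0, 0], 0], [[0, 0, 0], 0]]'

```text
time: 12.55
ee_pos: [0.4809, 0.0011, 0.2543]
eef_rot: [0.711, -0.703, 0.0, 0.0]
contact_force: [-0.9, -5.7, 4.8]
grip_width: 0.15
```

```bash
python3 -c "
from h import *
st()
f=grab_frame('wrist');lines(f,(130,320,390),215)"
```

```text
t 12.55 p [0.48085 0.00108 0.25433] F [-0.91 -5.69  4.81] M [-2.08   0.333  0.015] w 0.15 yaw -89.36 z [ 0.e+00 -4.e-04 -1.e+00]
130 [(223.5, np.float64(11.6), 'y.12', array([0.578 , 0.0174]), 'y.2', np.float64(-0.0213)), (289.5, np.float64(35.0), 'y.12', array([0.586 , 0.0793]), 'y.2', np.float64(0.0167)), (294.5, np.float64(9.1), 'y.12', array([0.5867, 0.0844]), 'y.2', np.float64(0.0198)), (301.5, np.float64(-23.3), 'y.12', array([0.5876, 0.0917]), 'y.2', np.float64(0.0243)), (306.5, np.float64(-26.1), 'y.12', array([0.5883, 0.097 ]), 'y.2', np.float64(0.0276))]
320 [(223.5, np.float64(22.4), 'y.12', array([0.4303, 0.0156]), 'y.2', np.float64(-0.0225)), (288.5, np.float64(-32.0), 'y.12', array([0.4252, 0.0762]), 'y.2', np.float64(0.0148))]
390 [(222.5, np.float64(20.3), 'y.12', array([0.376 , 0.0141]), 'y.2', np.float64(-0.0234)), (289.5, np.float64(27.9), 'y.12', array([0.3658, 0.0765]), 'y.2', np.float64(0.015)), (291.5, np.float64(-15.4), 'y.12', array([0.3655, 0.0785]), 'y.2', np.float64(0.0162)), (293.5, np.float64(11.4), 'y.12', array([0.3651, 0.0806]), 'y.2', np.float64(0.0175)), (300.5, np.float64(-15.1), 'y.12', array([0.3639, 0.0878]), 'y.2', np.float64(0.0219)), (311.5, np.float64(-25.6), 'y.12', array([0.362 , 0.0995]), 'y.2', np.float64(0.0291))]
```

The guard is now within about 0.01 rad of square in the picture. Stepping by 0.25 mm and watching the push.

Request:
arm_command --plan '[[[0, 0.01, 0], 0], [[0, 0, 0], 0], [[0, 0, 0], 0]]'

```text
time: 12.9
ee_pos: [0.4808, 0.0013, 0.2543]
eef_rot: [0.711, -0.703, 0.0, 0.0]
contact_force: [-1.1, -5.7, 3.7]
grip_width: 0.147
```

```bash
python3 -c "
from h import *
st()"
```

```text
t 12.9 p [0.48085 0.00128 0.25432] F [-1.08 -5.73  3.69] M [-2.15   0.314 -0.036] w 0.1469 yaw -89.36 z [ 0.e+00 -5.e-04 -1.e+00]
```

Request:
arm_command --plan '[[[0, 0.01, 0], 0], [[0, 0, 0], 0], [[0, 0, 0], 0]]'

```text
time: 13.2
ee_pos: [0.4808, 0.0015, 0.2543]
eef_rot: [0.711, -0.703, 0.0, 0.0]
contact_force: [-0.5, -6.9, 4.3]
grip_width: 0.15
```

```bash
python3 -c "
from h import *
st()
f=grab_frame('wrist');lines(f,(130,320,390),215)
cv2.imwrite('pics/w7.png',f['pixels'][:,:,::-1])
g=grab_frame('scene');crop(g,180,110,280,240,5,'s7.png')"
```

```text
t 13.2 p [0.48082 0.00154 0.2543 ] F [-0.48 -6.86  4.28] M [-2.135  0.252  0.018] w 0.1505 yaw -89.36 z [-0.e+00 -5.e-04 -1.e+00]
130 [(223.5, np.float64(13.1), 'y.12', array([0.578 , 0.0179]), 'y.2', np.float64(-0.0209)), (289.5, np.float64(35.3), 'y.12', array([0.586 , 0.0797]), 'y.2', np.float64(0.0171)), (294.5, np.float64(8.6), 'y.12', array([0.5867, 0.0848]), 'y.2', np.float64(0.0203)), (300.5, np.float64(-25.6), 'y.12', array([0.5875, 0.0911]), 'y.2', np.float64(0.0241)), (306.5, np.float64(-25.3), 'y.12', array([0.5883, 0.0975]), 'y.2', np.float64(0.028))]
320 [(222.5, np.float64(22.1), 'y.12', array([0.4303, 0.0152]), 'y.2', np.float64(-0.0225)), (288.5, np.float64(-31.6), 'y.12', array([0.4252, 0.0767]), 'y.2', np.float64(0.0153))]
390 [(222.5, np.float64(20.1), 'y.12', array([0.376 , 0.0145]), 'y.2', np.float64(-0.0229)), (289.5, np.float64(29.1), 'y.12', array([0.3658, 0.0769]), 'y.2', np.float64(0.0154)), (291.5, np.float64(-15.1), 'y.12', array([0.3655, 0.079 ]), 'y.2', np.float64(0.0167)), (293.5, np.float64(13.0), 'y.12', array([0.3651, 0.081 ]), 'y.2', np.float64(0.0179)), (300.5, np.float64(-14.4), 'y.12', array([0.3639, 0.0883]), 'y.2', np.float64(0.0224)), (311.5, np.float64(-24.7), 'y.12', array([0.362, 0.1  ]), 'y.2', np.float64(0.0296))]
```

View pics/s7.png

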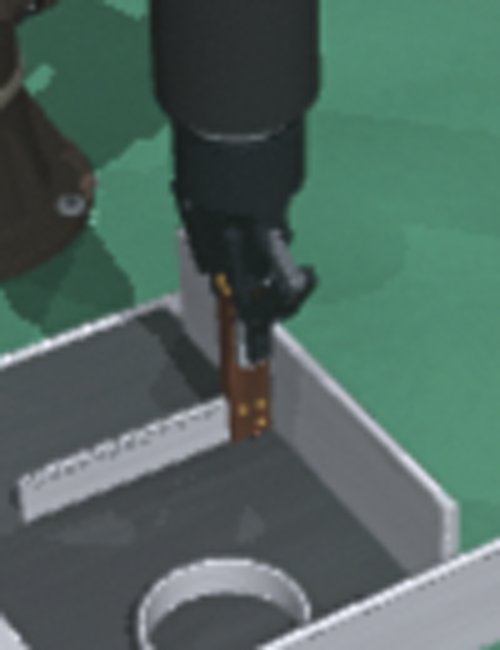

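View pics/w7.png

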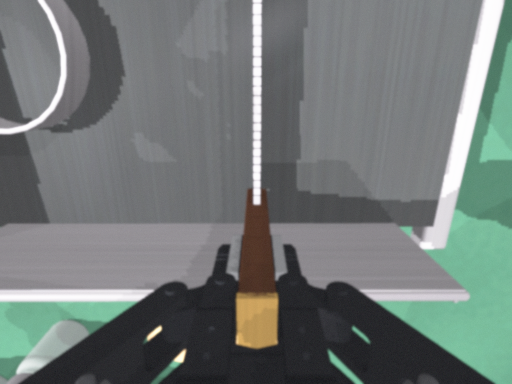

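Scene view: the stock is upright against the guard, with its heel at the crop pixel (235,438), and the guard face now looks vertical. I'll check for tipping in the grip by comparing the cap and stock pixels in w5 (free) and w7, then check the guard angle in the scene view.

Run:
```python
from h import *
for n in("w3","w5","w6","w7"):
    im=cv2.imread(f"pics/{n}.png");h=cv2.cvtColor(im,cv2.COLOR_BGR2HSV)
    m=cv2.inRange(h,np.array((15,120,120)),np.array((30,255,255)));m[:280]=0;m[:,:225]=0;m[:,290:]=0;ys,xs=np.nonzero(m)
    b=cv2.inRange(h,np.array((0,90,30)),np.array((14,255,130)));b[:,:235]=0;b[:,280:]=0;b[295:]=0;by,bx=np.nonzero(b)
    print(n,"cap",xs.mean().round(2),ys.mean().round(2),ys.min(),"brown top rows",by.min(),np.percentile(by,1),"mean",bx.mean().round(2),by.mean().round(2))
g=grab_frame("scene")
P=lambda x,y:(180+x/5-.4,110+y/5-.4)
print("top far",onz(g,P(453,503),.2),"foot", onz(g,P(440,562),.12),onz(g,P(300,455),.12))
# predicted pixels of guard for angle 0/±.05: far end x=.675
for a in(-.05,0,.05):
    y=.0183-.08*np.sin(a);q=proj(g,[[.677,y,.12+.08*np.cos(a)],[.376,y-.0035,.12+.08*np.cos(a)]]);print(a,(q-[180,110])*5+2)
crop(g,225,160,285,235,10,"s8.png")
# stock upright in scene: project expected edges
q=proj(g,[[.4879,.0155-.028,.12],[.4879,.0155,.12],[.4879,.0155-.028,.24],[.4879,.0155,.24]]);print((q-[225,160])*10+4)
```

```text
w3 cap 256.72 318.13 293 brown top rows 190 193.04 mean 256.37 250.51
w5 cap 256.54 320.12 293 brown top rows 190 193.0 mean 256.37 251.41
w6 cap 256.47 319.35 293 brown top rows 189 193.0 mean 256.44 250.44
w7 cap 256.51 319.37 293 brown top rows 190 193.0 mean 256.4 250.63
top far [0.67462954 0.02298738 0.2       ] foot [0.64262867 0.03816653 0.12      ] [0.51894585 0.01659452 0.12      ]
-0.05 [[454.33648492 506.07501673]
 [185.43640411 230.97818161]]
0 [[448.30355904 508.54444225]
 [179.85673106 232.81525323]]
0.05 [[442.24425474 511.28573573]
 [174.27871143 234.91257152]]
[[ 17.6098132  385.87948285]
 [ 95.85174282 354.66645482]
 [  5.50119253  78.6345116 ]
 [ 88.26726537  48.22513006]]
```

View pics/s8.png

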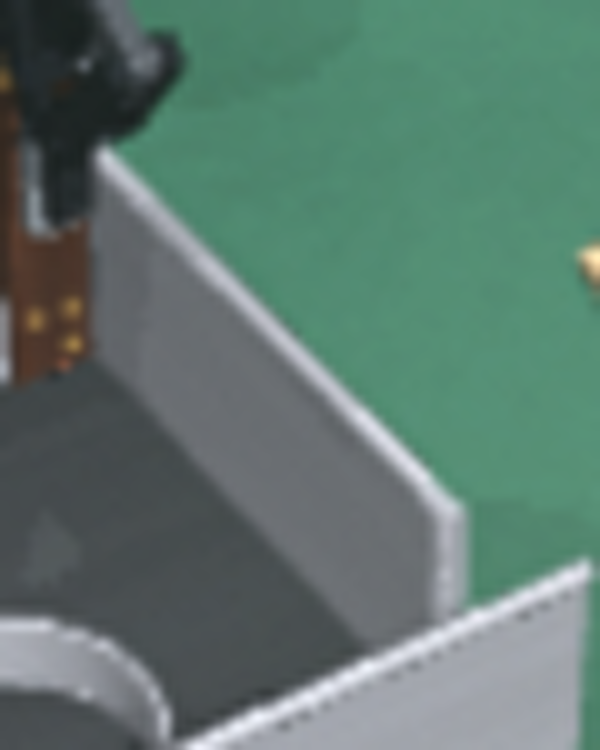

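No slip: the cap and stock foot pixels are unchanged within a pixel. The stock's right edge lies on the line predicted for an upright stock, and the guard is square within about 0.02 rad. Holding, then reading settled forces.

Request:
arm_command --plan '[[[0, 0, 0], 0], [[0, 0, 0], 0], [[0, 0, 0], 0], [[0, 0, 0], 0], [[0, 0, 0], 0], [[0, 0, 0], 0]]'

```text
time: 13.95
ee_pos: [0.4809, 0.0015, 0.2543]
eef_rot: [0.711, -0.703, 0.0, 0.0]
contact_force: [-0.8, -6.0, 4.1]
grip_width: 0.15
```

```bash
python3 -c "
from h import *
for i in range(6):
    st(); grab_frame('top')"
```

```text
t 13.95 p [0.48085 0.00154 0.25433] F [-0.79 -6.01  4.06] M [-2.151  0.314 -0.021] w 0.15 yaw -89.36 z [ 0.e+00 -5.e-04 -1.e+00]
t 14.0 p [0.48085 0.00155 0.25431] F [-1.33 -6.07  4.22] M [-2.161  0.295  0.029] w 0.1496 yaw -89.36 z [-0.e+00 -5.e-04 -1.e+00]
t 14.05 p [0.48083 0.00155 0.25431] F [-0.64 -5.22  3.44] M [-2.151  0.295  0.032] w 0.148 yaw -89.36 z [-0.e+00 -5.e-04 -1.e+00]
t 14.1 p [0.48084 0.00152 0.25431] F [-0.66 -5.77  5.27] M [-2.198  0.274  0.02 ] w 0.1487 yaw -89.36 z [-0.e+00 -5.e-04 -1.e+00]
t 14.15 p [0.48084 0.00153 0.25432] F [-0.58 -4.31  4.03] M [-2.109  0.259 -0.009] w 0.1474 yaw -89.36 z [-0.e+00 -5.e-04 -1.e+00]
t 14.2 p [0.48083 0.00153 0.2543 ] F [-0.44 -6.02  3.85] M [-2.124  0.264  0.   ] w 0.1476 yaw -89.36 z [-1.e-04 -5.e-04 -1.e+00]
```

Request:
arm_command --plan '[[[0, 0.01, 0], 0], [[0, 0, 0], 0], [[0, 0, 0], 0], [[0, 0, 0], 0]]'

```text
time: 14.65
ee_pos: [0.4808, 0.0018, 0.2543]
eef_rot: [0.711, -0.703, 0.0, 0.0]
contact_force: [-1.0, -6.2, 5.3]
grip_width: 0.149
```

```bash
python3 -c "
from h import *
for i in range(6):
    st(); grab_frame('top')
f=grab_frame('wrist');lines(f,(130,320,390),215)"
```

```text
t 14.65 p [0.48084 0.00182 0.25433] F [-0.99 -6.15  5.28] M [-2.139  0.288 -0.004] w 0.1488 yaw -89.36 z [ 0.e+00 -5.e-04 -1.e+00]
t 14.7 p [0.48084 0.00179 0.25431] F [-0.76 -4.64  3.78] M [-2.141  0.315  0.009] w 0.1496 yaw -89.36 z [-1.e-04 -5.e-04 -1.e+00]
t 14.75 p [0.48084 0.00179 0.25433] F [-0.42 -6.32  4.31] M [-2.112  0.287  0.03 ] w 0.1474 yaw -89.36 z [-0.e+00 -5.e-04 -1.e+00]
t 14.8 p [0.48084 0.0018  0.25431] F [-0.83 -6.5   4.95] M [-2.127  0.309  0.029] w 0.1521 yaw -89.36 z [-1.e-04 -5.e-04 -1.e+00]
t 14.85 p [0.48086 0.0018  0.25432] F [-0.86 -6.29  2.97] M [-2.155e+00  3.100e-01 -2.000e-03] w 0.152 yaw -89.36 z [ 0.e+00 -5.e-04 -1.e+00]
t 14.9 p [0.48086 0.0018  0.25435] F [-1.06 -5.67  4.26] M [-2.127  0.239  0.012] w 0.1457 yaw -89.36 z [ 1.e-04 -5.e-04 -1.e+00]
130 [(222.5, np.float64(13.0), 'y.12', array([0.5778, 0.0173]), 'y.2', np.float64(-0.0212)), (289.5, np.float64(35.6), 'y.12', array([0.586 , 0.0799]), 'y.2', np.float64(0.0174)), (294.5, np.float64(9.0), 'y.12', array([0.5867, 0.0851]), 'y.2', np.float64(0.0205)), (300.5, np.float64(-25.7), 'y.12', array([0.5875, 0.0913]), 'y.2', np.float64(0.0244)), (306.5, np.float64(-25.3), 'y.12', array([0.5883, 0.0977]), 'y.2', np.float64(0.0283))]
320 [(222.5, np.float64(21.1), 'y.12', array([0.4303, 0.0154]), 'y.2', np.float64(-0.0223)), (287.5, np.float64(-31.6), 'y.12', array([0.4252, 0.0759]), 'y.2', np.float64(0.0149))]
390 [(222.5, np.float64(19.6), 'y.12', array([0.376 , 0.0148]), 'y.2', np.float64(-0.0227)), (289.5, np.float64(27.3), 'y.12', array([0.3658, 0.0772]), 'y.2', np.float64(0.0157)), (291.5, np.float64(-14.6), 'y.12', array([0.3655, 0.0792]), 'y.2', np.float64(0.0169)), (293.5, np.float64(12.9), 'y.12', array([0.3651, 0.0813]), 'y.2', np.float64(0.0182)), (300.5, np.float64(-15.1), 'y.12', array([0.3639, 0.0885]), 'y.2', np.float64(0.0226)), (311.5, np.float64(-25.1), 'y.12', array([0.362 , 0.1002]), 'y.2', np.float64(0.0298))]
```

The force is still about 6 N, so the heel is just short of home or only touching. By camera the guard is at −0.004 rad and the stock at −0.0144, both mid-tolerance. I'll take up to two more 0.25 mm steps, looking for the rise.

Request:
arm_command --plan '[[[0, 0.01, 0], 0], [[0, 0, 0], 0], [[0, 0, 0], 0], [[0, 0, 0], 0]]'

```text
time: 15.4
ee_pos: [0.4809, 0.002, 0.2543]
eef_rot: [0.711, -0.703, 0.0, 0.0]
contact_force: [-0.2, -6.4, 3.7]
grip_width: 0.149
```

```bash
python3 -c "
from h import *
for i in range(5):
    st(); grab_frame('top')"
```

```text
t 15.4 p [0.48085 0.00205 0.25433] F [-0.17 -6.36  3.67] M [-2.194  0.308  0.047] w 0.1493 yaw -89.36 z [ 0.e+00 -5.e-04 -1.e+00]
t 15.45 p [0.48085 0.00203 0.2543 ] F [-0.26 -5.52  4.7 ] M [-2.189  0.266 -0.052] w 0.146 yaw -89.36 z [-1.e-04 -5.e-04 -1.e+00]
t 15.5 p [0.48085 0.00202 0.25433] F [-1.12 -6.13  4.03] M [-2.132  0.293 -0.013] w 0.1494 yaw -89.36 z [-0.e+00 -5.e-04 -1.e+00]
t 15.55 p [0.48086 0.00206 0.25435] F [-2.26 -5.95  3.94] M [-2.144  0.272  0.035] w 0.1478 yaw -89.36 z [ 1.e-04 -5.e-04 -1.e+00]
t 15.6 p [0.48085 0.00204 0.25431] F [-1.75 -5.83  4.15] M [-2.207  0.294  0.048] w 0.1498 yaw -89.36 z [-0.e+00 -5.e-04 -1.e+00]
```

Request:
arm_command --plan '[[[0, 0.01, 0], 0], [[0, 0, 0], 0], [[0, 0, 0], 0], [[0, 0, 0], 0]]'

```text
time: 16.05
ee_pos: [0.4808, 0.0023, 0.2543]
eef_rot: [0.711, -0.703, 0.0, 0.0]
contact_force: [-0.6, -6.0, 4.3]
grip_width: 0.144
```

```bash
python3 -c "
from h import *
for i in range(5):
    st(); grab_frame('top')
f=grab_frame('wrist');lines(f,(130,320,390),215)
cv2.imwrite('pics/w9.png',f['pixels'][:,:,::-1])
g=grab_frame('scene');crop(g,225,160,285,235,10,'s9.png')"
```

```text
t 16.05 p [0.48082 0.00227 0.25431] F [-0.56 -5.95  4.29] M [-2.126  0.278 -0.012] w 0.1443 yaw -89.36 z [-1.e-04 -5.e-04 -1.e+00]
t 16.1 p [0.48085 0.0023  0.25432] F [-1.24 -6.59  4.27] M [-2.203  0.217  0.027] w 0.1455 yaw -89.36 z [-0.e+00 -5.e-04 -1.e+00]
t 16.15 p [0.48081 0.00226 0.2543 ] F [-1.07 -6.39  3.92] M [-2.142  0.319  0.077] w 0.1539 yaw -89.36 z [-1.e-04 -5.e-04 -1.e+00]
t 16.2 p [0.48083 0.00226 0.25432] F [-1.1  -6.3   3.18] M [-2.103  0.33   0.009] w 0.1507 yaw -89.36 z [-0.e+00 -5.e-04 -1.e+00]
t 16.25 p [0.48084 0.00226 0.25431] F [-1.22 -6.07  4.31] M [-2.185  0.267 -0.011] w 0.1527 yaw -89.36 z [-0.e+00 -5.e-04 -1.e+00]
130 [(222.5, np.float64(14.4), 'y.12', array([0.5778, 0.0178]), 'y.2', np.float64(-0.0207)), (289.5, np.float64(36.0), 'y.12', array([0.586 , 0.0804]), 'y.2', np.float64(0.0179)), (294.5, np.float64(9.7), 'y.12', array([0.5866, 0.0856]), 'y.2', np.float64(0.021)), (300.5, np.float64(-24.3), 'y.12', array([0.5875, 0.0918]), 'y.2', np.float64(0.0249)), (306.5, np.float64(-25.6), 'y.12', array([0.5883, 0.0982]), 'y.2', np.float64(0.0288))]
320 [(221.5, np.float64(23.1), 'y.12', array([0.4304, 0.0151]), 'y.2', np.float64(-0.0223)), (287.5, np.float64(-33.1), 'y.12', array([0.4252, 0.0764]), 'y.2', np.float64(0.0154))]
390 [(221.5, np.float64(18.4), 'y.12', array([0.3761, 0.0144]), 'y.2', np.float64(-0.0227)), (289.5, np.float64(28.1), 'y.12', array([0.3658, 0.0777]), 'y.2', np.float64(0.0162)), (291.5, np.float64(-14.6), 'y.12', array([0.3655, 0.0797]), 'y.2', np.float64(0.0174)), (293.5, np.float64(13.4), 'y.12', array([0.3651, 0.0818]), 'y.2', np.float64(0.0187)), (300.5, np.float64(-15.1), 'y.12', array([0.3639, 0.089 ]), 'y.2', np.float64(0.0231)), (311.5, np.float64(-26.0), 'y.12', array([0.362 , 0.1007]), 'y.2', np.float64(0.0303))]
```

The force stayed flat near 6 N over 1.2 mm, while the moment stepped up around y≈0.001. The heel could already be home with the square starting to tip in the grip, so I'll check the blade ticks and stock foot at sub-pixel level across w5, w6, w7 and w9.

Run:
```python
from h import *
I={n:cv2.imread(f"pics/{n}.png").astype(np.float32) for n in("w3","w5","w6","w7","w9")}
def prof(n,c0,c1,r0,r1):return I[n][r0:r1,c0:c1].mean((1,2))
from scipy.ndimage import shift
from scipy.optimize import minimize_scalar
def sh(a,b):
    a=a-a.mean();b=b-b.mean()
    g=np.arange(-4,4,.02);e=[((shift(b,s,order=3)-a)[5:-5]**2).mean() for s in g];i=int(np.argmin(e));return round(g[i],2),round(min(e),1)
for lab,box in dict(blade_far=(254,261,5,60),blade_mid=(254,261,60,120),blade_near=(254,261,120,185),foot=(252,262,180,215),stock_cap=(246,266,280,305),cap_low=(240,274,335,360),fingersL=(215,232,235,300),fingersR=(283,300,235,300)).items():
    print(lab,{n:sh(prof("w5",*box),prof(n,*box)) for n in("w6","w7","w9")})
for n in I:
    crop({"pixels":I[n][:,:,::-1].astype(np.uint8)},225,0,290,60,6,n+"b.png")
big=np.hstack([cv2.resize(I[n][170:350,222:292].astype(np.uint8),None,fx=2.8,fy=2.8) for n in("w5","w6","w7","w9")]);cv2.imwrite("pics/cmp.png",big)
```

```text
blade_far {'w6': (np.float64(0.18), np.float32(13.6)), 'w7': (np.float64(0.26), np.float32(9.6)), 'w9': (np.float64(0.4), np.float32(28.2))}
blade_mid {'w6': (np.float64(0.6), np.float32(42.5)), 'w7': (np.float64(0.3), np.float32(52.0)), 'w9': (np.float64(0.34), np.float32(68.7))}
blade_near {'w6': (np.float64(0.2), np.float32(38.1)), 'w7': (np.float64(0.14), np.float32(21.7)), 'w9': (np.float64(0.12), np.float32(13.2))}
foot {'w6': (np.float64(0.26), np.float32(20.2)), 'w7': (np.float64(0.26), np.float32(20.5)), 'w9': (np.float64(0.26), np.float32(23.5))}
stock_cap {'w6': (np.float64(0.58), np.float32(111.5)), 'w7': (np.float64(0.6), np.float32(94.5)), 'w9': (np.float64(0.32), np.float32(70.3))}
cap_low {'w6': (np.float64(0.02), np.float32(3.6)), 'w7': (np.float64(0.06), np.float32(10.7)), 'w9': (np.float64(0.0), np.float32(6.4))}
fingersL {'w6': (np.float64(-2.68), np.float32(172.8)), 'w7': (np.float64(-3.54), np.float32(196.8)), 'w9': (np.float64(-3.46), np.float32(196.5))}
fingersR {'w6': (np.float64(-3.6), np.float32(181.4)), 'w7': (np.float64(-3.66), np.float32(182.3)), 'w9': (np.float64(-3.66), np.float32(187.3))}
```

View pics/cmp.png

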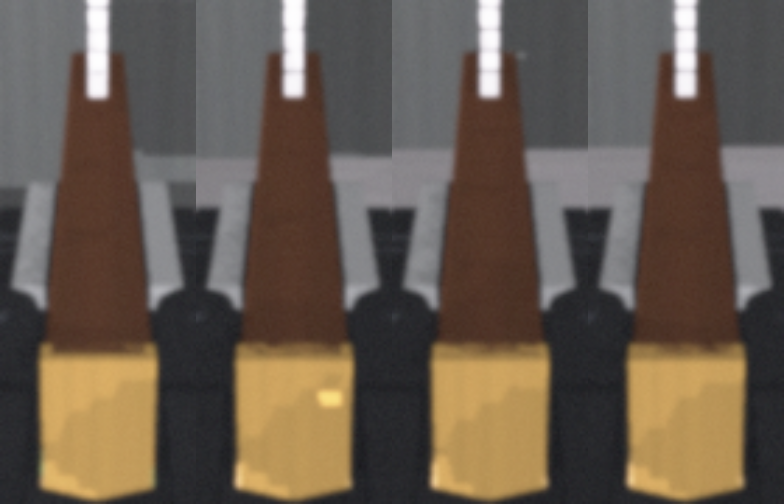

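View pics/s9.png

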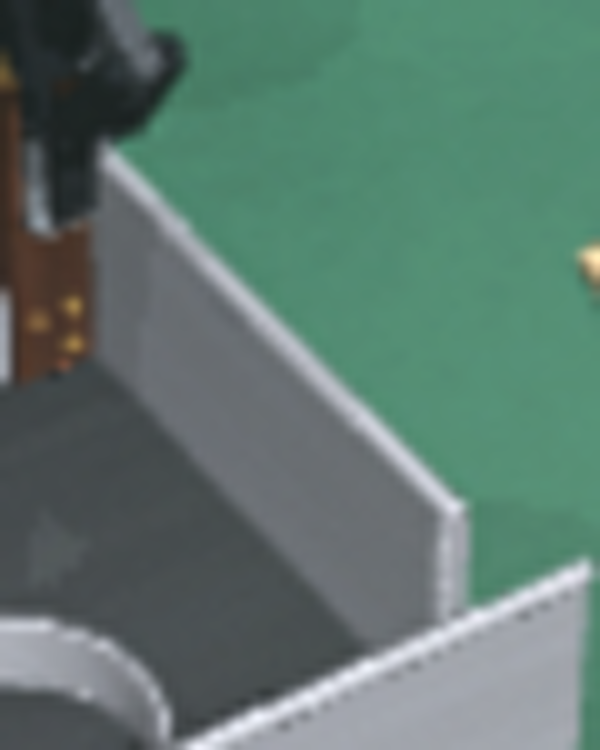

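No tipping: the stock foot has not shifted between w6 and w9 (a tip would show about 1 px). So the stock is upright, the guard angle is still ≥ 0, and the heel is not quite home. Going on in finer 0.15 mm steps until the push rises.

Request:
arm_command --plan '[[[0, 0.006, 0], 0], [[0, 0, 0], 0], [[0, 0, 0], 0]]'

```text
time: 16.7
ee_pos: [0.4808, 0.0024, 0.2543]
eef_rot: [0.711, -0.703, 0.0, 0.0]
contact_force: [-0.7, -6.6, 3.6]
grip_width: 0.151
```

Request:
arm_command --plan '[[[0, 0.006, 0], 0], [[0, 0, 0], 0], [[0, 0, 0], 0]]'

```text
time: 17.0
ee_pos: [0.4808, 0.0026, 0.2543]
eef_rot: [0.711, -0.703, 0.0, 0.0]
contact_force: [-0.8, -6.4, 4.0]
grip_width: 0.15
```

```bash
cat >> h.py <<'E'
def avg(n=8):
    L=[]
    for i in range(n):
        s=get_state();L.append(np.r_[s["contact_force"],s["moment"],s["ee_pos"]]);f=grab_frame("wrist")
    L=np.array(L);print("t",s["time"],"F",L[:,:3].mean(0).round(2),"M",L[:,3:6].mean(0).round(3),"p",L[:,6:].mean(0).round(5));return f
E
python3 -c "
from h import *
avg()"
```

```text
t 17.35 F [-0.71 -6.16  3.99] M [-2.226  0.285  0.018] p [0.48084 0.00255 0.25432]
```

Request:
arm_command --plan '[[[0, 0.006, 0], 0], [[0, 0, 0], 0], [[0, 0, 0], 0]]'

```text
time: 17.7
ee_pos: [0.4808, 0.0027, 0.2543]
eef_rot: [0.711, -0.703, 0.0, 0.0]
contact_force: [-0.3, -5.7, 4.4]
grip_width: 0.148
```

Request:
arm_command --plan '[[[0, 0.006, 0], 0], [[0, 0, 0], 0], [[0, 0, 0], 0]]'

```text
time: 18.0
ee_pos: [0.4808, 0.0027, 0.2543]
eef_rot: [0.711, -0.703, 0.0, 0.0]
contact_force: [0.4, -7.1, 3.4]
grip_width: 0.149
```

```bash
python3 -c "
from h import *
f=avg();lines(f,(130,320,390),215)
cv2.imwrite('pics/w10.png',f['pixels'][:,:,::-1])"
```

```text
t 18.35 F [-0.35 -6.92  3.8 ] M [-2.503  0.211  0.021] p [0.48085 0.00275 0.25433]
130 [(221.5, np.float64(14.4), 'y.12', array([0.5777, 0.0173]), 'y.2', np.float64(-0.0207)), (289.5, np.float64(36.0), 'y.12', array([0.586 , 0.0808]), 'y.2', np.float64(0.0183)), (291.5, np.float64(-8.3), 'y.12', array([0.5862, 0.0829]), 'y.2', np.float64(0.0196)), (294.5, np.float64(10.0), 'y.12', array([0.5866, 0.086 ]), 'y.2', np.float64(0.0215)), (300.5, np.float64(-24.9), 'y.12', array([0.5874, 0.0922]), 'y.2', np.float64(0.0253)), (306.5, np.float64(-24.7), 'y.12', array([0.5883, 0.0986]), 'y.2', np.float64(0.0292))]
320 [(221.5, np.float64(22.0), 'y.12', array([0.4304, 0.0155]), 'y.2', np.float64(-0.0219)), (287.5, np.float64(-32.1), 'y.12', array([0.4252, 0.0768]), 'y.2', np.float64(0.0158))]
390 [(221.5, np.float64(19.3), 'y.12', array([0.3761, 0.0148]), 'y.2', np.float64(-0.0223)), (289.5, np.float64(26.3), 'y.12', array([0.3658, 0.0781]), 'y.2', np.float64(0.0166)), (291.5, np.float64(-13.0), 'y.12', array([0.3655, 0.0801]), 'y.2', np.float64(0.0179)), (293.5, np.float64(11.3), 'y.12', array([0.3651, 0.0822]), 'y.2', np.float64(0.0191)), (300.5, np.float64(-15.6), 'y.12', array([0.3639, 0.0894]), 'y.2', np.float64(0.0236)), (311.5, np.float64(-24.6), 'y.12', array([0.362 , 0.1011]), 'y.2', np.float64(0.0308))]
```

This is home. The last two steps moved the tool only part of the commanded distance, the push rose from 6.2 to 6.9 N, and the moment rose from −2.23 to −2.50 N m. I'll hold here and check for tipping once more.

Request:
arm_command --plan '[[[0, 0, 0], 0], [[0, 0, 0], 0], [[0, 0, 0], 0], [[0, 0, 0], 0], [[0, 0, 0], 0], [[0, 0, 0], 0], [[0, 0, 0], 0], [[0, 0, 0], 0]]'

```text
time: 19.2
ee_pos: [0.4808, 0.0027, 0.2543]
eef_rot: [0.711, -0.703, 0.0, 0.0]
contact_force: [-0.6, -5.7, 4.0]
grip_width: 0.147
```

Run:
```python
from h import *
from scipy.ndimage import shift
f=avg();cv2.imwrite('pics/w11.png',f['pixels'][:,:,::-1]);st()
I={n:cv2.imread(f"pics/{n}.png").astype(np.float32) for n in("w6","w9","w10","w11")}
def sh(a,b):
    a=a-a.mean();b=b-b.mean();g=np.arange(-4,4,.02);e=[((shift(b,s,order=3)-a)[5:-5]**2).mean() for s in g];return round(g[int(np.argmin(e))],2)
for lab,(c0,c1,r0,r1) in dict(bfar=(254,261,5,60),bnear=(254,261,120,185),foot=(252,262,180,215),cap=(240,274,335,360)).items():
    p=lambda n:I[n][r0:r1,c0:c1].mean((1,2))
    print(lab,{n:sh(p("w6"),p(n)) for n in("w9","w10","w11")})
g=grab_frame("scene");crop(g,75,100,290,270,3.5,"s11.png")
```

```text
t 19.55 F [-0.28 -6.59  3.97] M [-2.543  0.203  0.037] p [0.48083 0.00273 0.25432]
t 19.6 p [0.48083 0.00274 0.25433] F [-0.8  -6.7   3.83] M [-2.51   0.228  0.003] w 0.1493 yaw -89.36 z [-1.e-04 -8.e-04 -1.e+00]
bfar {'w9': np.float64(0.3), 'w10': np.float64(0.4), 'w11': np.float64(0.38)}
bnear {'w9': np.float64(-0.1), 'w10': np.float64(0.1), 'w11': np.float64(0.2)}
foot {'w9': np.float64(0.0), 'w10': np.float64(0.02), 'w11': np.float64(0.08)}
cap {'w9': np.float64(-0.02), 'w10': np.float64(0.08), 'w11': np.float64(0.08)}
```

View pics/s11.png

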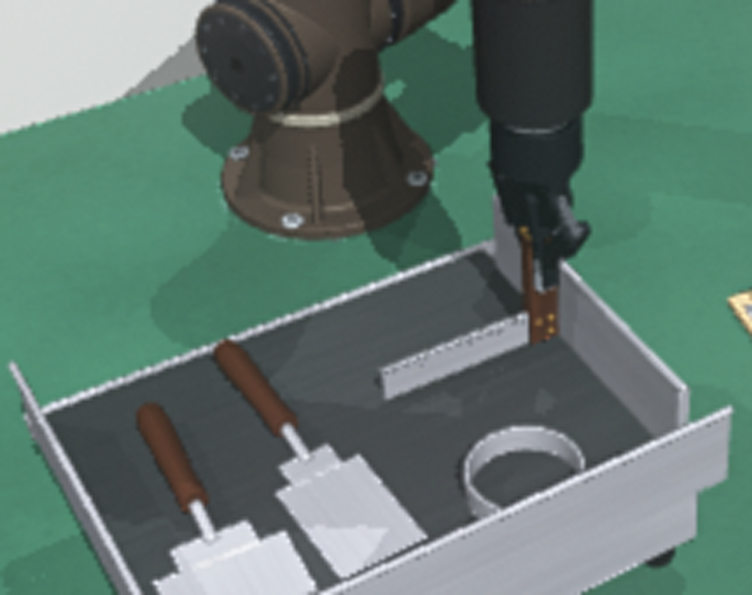

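The square stands flat on the plate with its stock against the upright guard (heel near crop pixel (540,340)). The turners and egg ring are where they were. Readings are steady, so I'm handing in.

```bash
python3 -c "
from station import *
print(job_done())"
```

```text
the job is handed in; nothing more can be done
None
```

I pulled the try square out of its clip, turned it about 80° and carried it over the folding guard. I set it on the plate at TCP z = 0.2543 m, the expected plate height. Then I pushed it in sub-millimetre steps until the heel came home, and handed in at about 19.6 s, still gripping (110 N commanded).

**Last checks**
- **Forces:** the push against the guard was steady at about 6.6 N, which includes some plate friction. The square pressed on the plate with about 6.5 N.
- **Home:** the final steps stalled and the moment rose from −2.23 to −2.5 N m, which I took as the heel reaching the corner.
- **Upright and straight:** the stock's foot and cap moved less than 0.1 pixel in the wrist view, so there was no tipping. The far end of the blade drifted about 0.4 pixel. Tool yaw was −89.36°, in line with the guard.
- **Other utensils:** the turners and egg ring looked unmoved in the last scene view. I didn't look at the rest again near the end, but nothing went near them.

**Disagreements**
- **Foot line:** the wrist camera put it at y≈0.016 and the scene camera at about 0.020.
- **Guard angle:** the wrist view's top and foot lines read about −0.01 to −0.02 rad. Because the stock was upright with its heel home, I put the true angle near 0, inside the ±0.035 rad allowed.

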